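# Sweep the offcuts into the tray

### The arm

A 7-joint arm with a two-finger parallel gripper is mounted at the origin on a cart in front of the work surface, level with it; the furniture and walls round the work are solid. World frame = base frame: x ahead of the robot, y to its left, z up, the work surface at z = 0. Lengths are in m, angles in rad, forces in N, time in s.
With the tool pointing down it reaches from about 0.425 to 0.875 m from the base axis. Payload 8.4 kg.
Tool frame: the origin (TCP) lies midway between the tips of the shut fingers; the grasp point (between the pads) lies 19 mm behind it; z points along the fingers, y is the line along which they close (so a half turn about z gives the same grasp; the last joint's range is limited). The gripper opens to 85 mm and grips with 20 to 120 N. Pads are 22 mm wide; open, the fingers measure 114 mm over their backs; the gripper's body (76 mm by 85 mm) begins 54 mm behind the grasp point. The pads swing forward as they close: fully open they stand 13 mm farther back than shut.
Start: joints at [-1.328, 0.333, 0.04, 1.465, -0.013, 1.343, -0.059], TCP at [0.218, 0.612, 0.231] pointing down, gripper open.
Joint ranges: [-2.58, 2.58], [-0.38, 2.09], [-1.3, 1.39], [0.25, 2.4], [-1.5, 4.64], [0.08, 2.09], [-2.65, 2.65]. Speed limits (rad/s): [2.22, 2.22, 2.79, 2.79, 3.14, 3.14, 3.14].

### API

Orientations are given as a 3x3 rotation matrix whose columns are the frame's x, y, z axes.
In Python, from station import state, eyes, sign_off gives the robot as it stands.
- The arm moves only by the tool servo_tool, never from a script. Its argument "moves" is a list of rows, each an object of numbers: "x", "y", "z": the shift along the tool's x, y, z scaled (see below); "spin": the turn about the tool's z scaled (see below). In form: [{"x": .., "y": .., "z": .., "spin": ..}, ...]. A call has 1 to 12 rows; each row shifts and turns the commanded pose from where the row before left it, along the tool's axes as they then stand; what a row does not reach is not made up. The controller multiplies each number of a shift by 150 mm and each number of a turn by 6 degrees. A row lasts 1/12 s, in which the tool goes at most 41.7 mm and 7.16 degrees, less where a joint would pass 70% of its speed; a pose out of reach is approached as far as the arm can. A call with a number of a shift or a turn outside -1 to 1 is refused whole. A call with a gripper value outside its range is refused whole. "fingers" is the finger opening in mm, from 0 to 85.4, set as the call begins (left out, the last holds). The fingers move at their own pace and stop on an object; "grip_force" is the grip in N (left out, the last holds). Time passes only in rows, so rows that do not move let the fingers close. It gives the time, the measured TCP pose, the force, the opening and the grip force at its end, in the units of the state.
- state(): the state, without advancing time (a new reading comes with each control period).
- eyes.snapshot(name): name is "scene" or "top"; returns a dict with "color" (480x640x3 uint8, blue, green, red), "depth" (480x640 float32, m along the optical axis (not along the pixel's ray), 0 where there is no reading), "fov_y" (degrees; the focal length in pixels is half the picture's height over the tangent of half this angle, whatever the lens; pixels are square), "cx", "cy" (the principal point, pixels), "extrinsics" (4x4, takes a point from camera to world coordinates). Camera axes: x right, y up, looking along -z (the intrinsics and any distortion apply to the point x, -y, -z); pixel columns grow to the right and rows downward; lengths in m; the calibration is good to about 2 mm. A picture is of the moment at which its call begins.
- sign_off(): hands the job in; it is judged then, once.
The state is a dict: "time": time; "qpos": joint angles; "qvel": joint speeds; "tau": joint torques, N m; "tool_pos": TCP position; "eef_rot": TCP orientation; "ft_force": force on the tool from outside, world axes, zero at the start; "moment": the same for the moment, N m; "finger_gap": finger opening in m; "grasp_force": force on a finger pad.
Only numpy, scipy, OpenCV 4.12 (cv2) and the standard library are available. Lean on these libraries where they do the work, as an engineer would, in place of code of your own. Each camera call takes 0.05 s, during which the arm holds its last target. There are 200 camera calls.

### The job

Clear the bench: with the fingertips, sweep the two loose wooden offcuts (flat blocks about a finger long; ignore the tiny chips and nails scattered about) along the bench top and in through the open front of the low sheet-metal tray, until both lie flat and wholly on its floor, with nothing sticking out over the front edge. Only push them, gently; do not pick them up. Leave the sanding block, the tin, the folding rule and the wire reel where they are.

Things in the scene. Friction and masses are not known exactly. Their poses are not given: they have to be found in the camera images.
- sweep_tray: low tray of bare bent sheet metal, screwed to the bench. Inside 170 mm deep (its x) by 190 mm wide (its y); floor 3 mm thick; walls 3 mm thick, 33 mm high, at the back and both sides, none in front. Origin under the floor's centre, at bench height; +x points to the back wall (inner face at x = +85 mm), side walls' inner faces at y = +-95 mm
- tray_mouth (a point): middle of the open front of the tray, on the front edge of its flat floor (tray's x = -85 mm, 3 mm up), axes as the tray's; from this edge a lip 190 mm wide slopes down to the bench, which it meets 30 mm farther out (x = -115 mm); blocks slide up it easily
- offcut_long: larger loose wooden offcut, a flat block 45 x 90 x 20 mm (its x, y, z), about 35 g, lying flat; origin at the centre of its underside
- offcut_long_corner0 (a point): underside corner of the larger offcut, at its own (+x, +y) corner
- offcut_long_corner1 (a point): underside corner of the larger offcut, at its own (+x, -y) corner
- offcut_long_corner2 (a point): underside corner of the larger offcut, at its own (-x, -y) corner
- offcut_long_corner3 (a point): underside corner of the larger offcut, at its own (-x, +y) corner
- offcut_short: smaller loose wooden offcut, a flat block 35 x 60 x 18 mm (its x, y, z), about 16 g, lying flat; origin at the centre of its underside
- offcut_short_corner0 (a point): underside corner of the smaller offcut, at its own (+x, +y) corner
- offcut_short_corner1 (a point): underside corner of the smaller offcut, at its own (+x, -y) corner
- offcut_short_corner2 (a point): underside corner of the smaller offcut, at its own (-x, -y) corner
- offcut_short_corner3 (a point): underside corner of the smaller offcut, at its own (-x, +y) corner
- sanding_block: sanding block, 60 x 101 x 28 mm (x, y, z), cork-like with abrasive underneath; not an offcut, bystander; origin at the centre of its underside
- paint_tin: small round tin, 57 mm across, 55 mm high, bystander; origin at the centre of its underside
- yellow_rule: folding rule, 23 x 239 x 16 mm (x, y, z), bystander; origin at the centre of its underside
- wire_reel: reel of binding wire lying flat, 68 mm across, 34 mm high, bystander; origin at the centre of its underside
- vice_bar (a point): fixed obstacle: middle of the crossbar on the spindle of the small bench vice, the part of it nearest the robot; the bar is 56 mm long, its top up to 65 mm above the bench; the vice (72 mm wide along world y, up to 56 mm high) stretches 210 mm from here along world +x

How it is judged:
At the end, for the whole second after the job is handed in: All four underside corners of each offcut lie over the tray's floor (behind the front floor edge and between its walls, 2 to 5 mm tolerance), both offcuts lie flat (within 0.2 rad, underside below 10 mm) and at rest, and no bystander has moved more than 20 mm (x of offcut_long_corner0 in the frame of sweep_tray between -0.087 and 0.09 m and y of offcut_long_corner0 in the frame of sweep_tray between -0.1 and 0.1 m and x of offcut_long_corner1 in the frame of sweep_tray between -0.087 and 0.09 m and y of offcut_long_corner1 in the frame of sweep_tray between -0.1 and 0.1 m and x of offcut_long_corner2 in the frame of sweep_tray between -0.087 and 0.09 m and y of offcut_long_corner2 in the frame of sweep_tray between -0.1 and 0.1 m and x of offcut_long_corner3 in the frame of sweep_tray between -0.087 and 0.09 m and y of offcut_long_corner3 in the frame of sweep_tray between -0.1 and 0.1 m and height (world z) of each of offcut_long, offcut_short below 0.01 m and angle between each of offcut_long, offcut_short's own z axis and vertical below 0.2 rad and linear speed of each of offcut_long, offcut_short below 0.02 m/s and x of offcut_short_corner0 in the frame of sweep_tray between -0.087 and 0.09 m and y of offcut_short_corner0 in the frame of sweep_tray between -0.1 and 0.1 m and x of offcut_short_corner1 in the frame of sweep_tray between -0.087 and 0.09 m and y of offcut_short_corner1 in the frame of sweep_tray between -0.1 and 0.1 m and x of offcut_short_corner2 in the frame of sweep_tray between -0.087 and 0.09 m and y of offcut_short_corner2 in the frame of sweep_tray between -0.1 and 0.1 m and x of offcut_short_corner3 in the frame of sweep_tray between -0.087 and 0.09 m and y of offcut_short_corner3 in the frame of sweep_tray between -0.1 and 0.1 m and distance of each of sanding_block, paint_tin, yellow_rule, wire_reel from where it was at the start of the episode below 0.02 m); the robot touches nothing.
It fails at once if an offcut is lifted (more than 20 mm) (height (world z) of any of offcut_long, offcut_short above 0.02 m).
It fails at once if an offcut is squeezed or rammed by the fingers (over 35 N) (contact force between the fingers and offcut_long above 35 N or contact force between the fingers and offcut_short above 35 N).
It fails at once if the sanding block, tin, folding rule or wire reel is moved (more than 20 mm) (distance of any of sanding_block, paint_tin, yellow_rule, wire_reel from where it was at the start of the episode above 0.02 m).
It also fails if it takes over 58 s, if anything falls off the work surface, if the arm or the gripper's body presses on something with over 40 N, if the wrist force passes 120 N, or if a joint passes its speed limit or range.

## Working session

There is one attempt and no reset: what is moved stays moved. The work goes in short steps, Python scripts to look and compute and a tool call to move; the robot and the scene stay as the last step left them, time stands still between calls to the robot, and variables do not carry over. Pictures are saved under pics/ and viewed, at most 10 in all, crops included, and the job is handed in when it is done.

Besides the shell and the picture viewer there is one more tool, called after "Emit:" as name(argument=value, ...), one argument or row to a line, values as JSON. servo_tool: Moves the arm, as the interface text tells. Its arguments: {"type":"object","properties":{"moves":{"type":"array","items":{"type":"object","properties":{"x":{"type":"number","minimum":-1,"maximum":1},"y":{"type":"number","minimum":-1,"maximum":1},"z":{"type":"number","minimum":-1,"maximum":1},"spin":{"type":"number","minimum":-1,"maximum":1}}}},"fingers":{"type":"number"},"grip_force":{"type":"number"}},"required":["moves"]}

```bash
mkdir -p pics; python3 - <<'E'
from station import state, eyes
import cv2,numpy as np
s=state();print(s['time'],s['tool_pos'],s['eef_rot'],s['finger_gap'])
for n in("top","scene"):
    d=eyes.snapshot(n);cv2.imwrite(f'pics/{n}0.png',d['color']);np.savez(f'{n}0.npz',**d)
    print(n,d['fov_y'],d['cx'],d['cy'],d['extrinsics'].round(3).tolist(),[k for k in d])
E
```

```text
0.0 [0.21773434 0.61193617 0.23038789] [[-9.42144147e-01  3.35207649e-01 -4.88054706e-04]
 [ 3.35207993e-01  9.42142728e-01 -1.63758561e-03]
 [-8.91140314e-05 -1.70644154e-03 -9.99998540e-01]] 0.08539005920300427
top 47.63057798340345 322.46344955537535 243.8224467558197 [[0.354, 0.839, -0.414, 0.021], [-0.935, 0.321, -0.151, -0.266], [0.006, 0.44, 0.898, 1.096], [0.0, 0.0, 0.0, 1.0]] ['color', 'depth', 'fov_y', 'cx', 'cy', 'extrinsics']
scene 47.04395642766178 314.50393341872166 236.41397060906 [[0.635, 0.389, -0.668, -0.264], [-0.773, 0.325, -0.545, -0.727], [0.005, 0.862, 0.507, 0.635], [0.0, 0.0, 0.0, 1.0]] ['color', 'depth', 'fov_y', 'cx', 'cy', 'extrinsics']
```

View pics/top0.png

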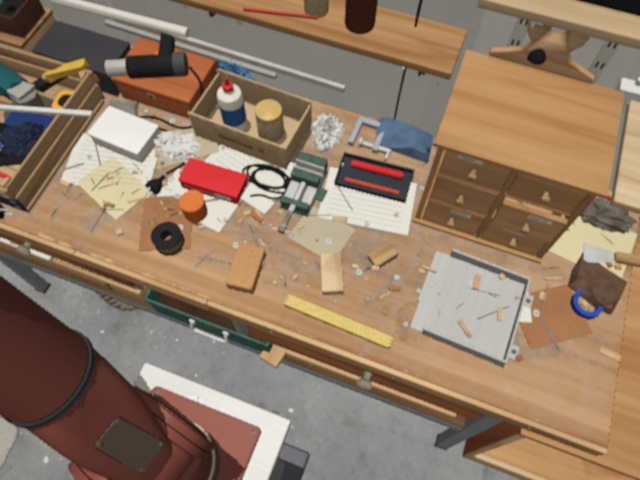

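View pics/scene0.png

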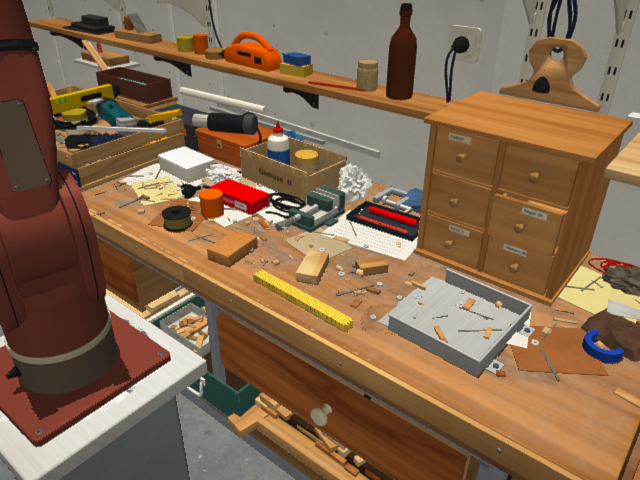

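The top view shows the long offcut near pixel (331,272) and the short one near (382,255). The tray is around (472,303), with its open front on the left near (425,285). The rule runs from (286,300) to (390,343), the sanding block is at (245,267) and the vice bar at about (287,220).

```bash
cat > h.py <<'E'
import numpy as np,cv2
def load(n): return dict(np.load(n))
def rays(d,uv):
    f=240/np.tan(np.radians(d['fov_y'])/2);uv=np.atleast_2d(uv).astype(float)
    r=np.c_[(uv[:,0]-d['cx'])/f,-(uv[:,1]-d['cy'])/f,-np.ones(len(uv))]
    return r@d['extrinsics'][:3,:3].T
def plane(d,uv,z):
    r=rays(d,uv);o=d['extrinsics'][:3,3];return o+r*((z-o[2])/r[:,2])[:,None]
def cloud(d):
    v,u=np.mgrid[:480,:640];r=rays(d,np.c_[u.ravel(),v.ravel()])
    return (d['extrinsics'][:3,3]+r*d['depth'].reshape(-1,1)).reshape(480,640,3)
def blobs(P,lo,hi,box,amin=40):
    x0,x1,y0,y1=box
    m=((P[...,2]>lo)&(P[...,2]<hi)&(P[...,0]>x0)&(P[...,0]<x1)&(P[...,1]>y0)&(P[...,1]<y1)).astype(np.uint8)
    n,l,s,c=cv2.connectedComponentsWithStats(m)
    for i in range(1,n):
        if s[i,4]<amin: continue
        q=P[l==i];(cx,cy),(w,h),a=cv2.minAreaRect((q[:,:2]*1000).astype(np.float32))
        print('px',c[i].round(),'n',s[i,4],'c',round(cx),round(cy),'size',round(w),round(h),'ang',round(a),'z',np.percentile(q[:,2],[10,50,90]).round(4))
E
python3 - <<'E'
from h import *
for n in('top0.npz','scene0.npz'):
    d=load(n);P=cloud(d);print(n)
    for p in[(331,272),(382,255),(470,303),(430,360)]if n[0]=='t' else [(313,266),(372,267),(455,320),(340,345)]: print(p,P[p[1],p[0]].round(3))
    blobs(P,.009,.07,(.3,.95,-.6,.5))
E
python3 -c "
import cv2;a=cv2.imread('pics/top0.png')[190:380,220:550];cv2.imwrite('pics/c0.png',cv2.resize(a,(792,456),interpolation=3))"
```

```text
top0.npz
(331, 272) [ 0.459 -0.127  0.023]
(382, 255) [ 0.536 -0.217  0.022]
(470, 303) [ 0.504 -0.426  0.004]
(430, 360) [ 0.357 -0.38   0.   ]
px [211.  76.] n 200 c 830 326 size 117 34 ang 0 z [0.0367 0.0494 0.0667]
px [249.  76.] n 47 c 866 243 size 16 27 ang 20 z [0.0482 0.0648 0.0692]
px [210.  99.] n 440 c 775 310 size 12 127 ang 83 z [0.0199 0.0487 0.066 ]
px [271. 100.] n 849 c 811 180 size 215 50 ang 85 z [0.0186 0.0485 0.0661]
px [166. 102.] n 826 c 734 407 size 55 178 ang 17 z [0.0169 0.042  0.0661]
px [221. 164.] n 10406 c 618 229 size 333 546 ang 13 z [0.0169 0.0393 0.0561]
px [235. 120.] n 336 c 767 227 size 49 86 ang 69 z [0.0214 0.0455 0.0653]
px [328. 136.] n 639 c 788 5 size 67 90 ang 55 z [0.0288 0.0532 0.0668]
px [271. 131.] n 426 c 766 143 size 74 71 ang 33 z [0.0193 0.0447 0.0665]
px [396. 138.] n 2049 c 847 -142 size 114 200 ang 0 z [0.0118 0.0178 0.0294]
px [373. 176.] n 550 c 729 -134 size 95 177 ang 4 z [0.0105 0.0162 0.0204]
px [377. 169.] n 329 c 754 -134 size 23 125 ang 5 z [0.0126 0.0172 0.0211]
px [155. 185.] n 269 c 516 326 size 37 62 ang 61 z [0.0164
[... 970 characters left out ...]
z [0.0353 0.0594 0.0681]
px [188. 190.] n 211 c 534 346 size 91 57 ang 51 z [0.0121 0.0251 0.0362]
px [490. 250.] n 6984 c 774 -325 size 290 560 ang 2 z [0.0115 0.0292 0.0627]
px [176. 216.] n 554 c 408 238 size 66 69 ang 8 z [0.0141 0.0323 0.0351]
px [232. 246.] n 974 c 407 49 size 106 63 ang 7 z [0.0138 0.0251 0.0271]
px [312. 265.] n 669 c 462 -128 size 94 47 ang 23 z [0.0142 0.0197 0.0213]
px [371. 264.] n 405 c 540 -217 size 42 68 ang 57 z [0.0116 0.0175 0.0194]
px [602. 264.] n 181 c 840 -579 size 82 43 ang 0 z [0.0101 0.0129 0.0167]
px [304. 299.] n 1219 c 366 -177 size 241 28 ang 87 z [0.0118 0.0155 0.0173]
px [468. 323.] n 2679 c 500 -438 size 176 203 ang 87 z [0.0119 0.0225 0.0323]
```

View pics/c0.png

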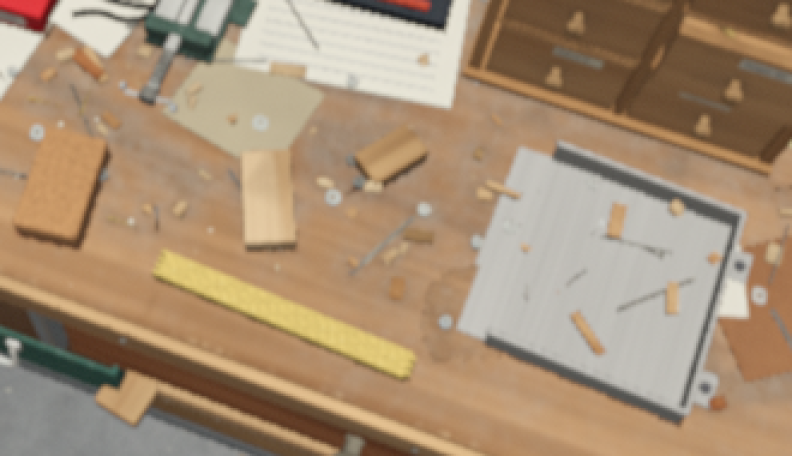

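```bash
python3 - <<'E'
from h import *
for n in('top0.npz','scene0.npz'):
    P=cloud(load(n)).reshape(-1,3)
    w=P[(P[:,2]>.022)&(P[:,2]<.036)&(abs(P[:,0]-.5)<.12)&(P[:,1]>-.56)&(P[:,1]<-.3)]
    for nm,m in(('lowx',w[:,0]<.43),('highx',w[:,0]>.575)):
        q=w[m&(w[:,1]>-.51)];
        if len(q)<10: print(nm,len(q));continue
        k=np.polyfit(q[:,1],q[:,0],1);print(n,nm,len(q),'dx/dy',k[0].round(3),'x at y=-.44',np.polyval(k,-.44).round(4),'y',np.percentile(q[:,1],[1,99]).round(3))
    q=w[(w[:,1]<-.51)&(w[:,0]>.43)&(w[:,0]<.57)];print('back y',np.percentile(q[:,1],[2,50,98]).round(3), np.polyfit(q[:,0],q[:,1],1).round(3))
    v=P[(P[:,2]>.04)&(P[:,2]<.075)&(P[:,0]>.45)&(P[:,0]<.75)&(abs(P[:,1])<.1)];i=v[:,0].argsort()[:40];print('vice near',v[i].mean(0).round(3),v[i][:,:2].min(0),v[i][:,:2].max(0))
E
```

```text
top0.npz lowx 300 dx/dy 0.049 x at y=-.44 0.4016 y [-0.509 -0.347]
top0.npz highx 279 dx/dy 0.05 x at y=-.44 0.5947 y [-0.508 -0.356]
back y [-0.526 -0.521 -0.517] [-0.049 -0.497]
vice near [0.507 0.007 0.043] [ 0.50218705 -0.01484351] [0.51141923 0.0347318 ]
scene0.npz lowx 547 dx/dy 0.048 x at y=-.44 0.4022 y [-0.509 -0.349]
scene0.npz highx 424 dx/dy 0.046 x at y=-.44 0.5954 y [-0.509 -0.357]
back y [-0.528 -0.524 -0.519] [-0.048 -0.5  ]
vice near [0.513 0.007 0.042] [ 0.50390404 -0.01888929] [0.5355155  0.03295771]
```

Emit:
servo_tool(
  moves=[
    {"spin": 0.978},
    {"spin": 0.978},
    {"spin": 0.978},
    {"spin": 0.978},
    {"spin": 0.978},
    {"spin": 0.978},
    {"spin": 0.978},
    {"spin": 0.978},
    {"spin": 0.978},
    {"spin": 0.978},
    {"spin": 0.978},
    {"spin": 0.978},
  ],
  fingers=20,
)

```text
invalid input
```

Emit:
servo_tool(
  moves=[
    {"x": 0, "y": 0, "z": 0, "spin": 0.98},
    {"x": 0, "y": 0, "z": 0, "spin": 0.98},
    {"x": 0, "y": 0, "z": 0, "spin": 0.98},
    {"x": 0, "y": 0, "z": 0, "spin": 0.98},
    {"x": 0, "y": 0, "z": 0, "spin": 0.98},
    {"x": 0, "y": 0, "z": 0, "spin": 0.98},
    {"x": 0, "y": 0, "z": 0, "spin": 0.98},
    {"x": 0, "y": 0, "z": 0, "spin": 0.98},
    {"x": 0, "y": 0, "z": 0, "spin": 0.98},
    {"x": 0, "y": 0, "z": 0, "spin": 0.98},
    {"x": 0, "y": 0, "z": 0, "spin": 0.98},
    {"x": 0, "y": 0, "z": 0, "spin": 0.98},
  ],
  fingers=20,
  grip_force=20,
)

```text
time: 1.1
tool_pos: [0.2177, 0.6122, 0.2308]
eef_rot: [[0.008, 1.0, -0.0], [1.0, -0.008, -0.001], [-0.001, -0.0, -1.0]]
ft_force: [-0.2, 0.7, -0.0]
finger_gap: 0.0199
grasp_force: 0.0
```

Emit:
servo_tool(
  moves=[
    {"x": -0.2, "y": 0.12, "z": 0, "spin": 0},
    {"x": -0.2, "y": 0.12, "z": 0, "spin": 0},
    {"x": -0.2, "y": 0.12, "z": 0, "spin": 0},
    {"x": -0.2, "y": 0.12, "z": 0, "spin": 0},
    {"x": -0.2, "y": 0.12, "z": 0, "spin": 0},
    {"x": -0.2, "y": 0.12, "z": 0, "spin": 0},
    {"x": -0.2, "y": 0.12, "z": 0, "spin": 0},
    {"x": -0.2, "y": 0.12, "z": 0, "spin": 0},
    {"x": -0.2, "y": 0.12, "z": 0, "spin": 0},
    {"x": -0.2, "y": 0.12, "z": 0, "spin": 0},
    {"x": -0.2, "y": 0.12, "z": 0, "spin": 0},
    {"x": -0.2, "y": 0.12, "z": 0, "spin": 0},
  ],
)

```text
time: 2.1
tool_pos: [0.4333, 0.2501, 0.2312]
eef_rot: [[0.002, 1.0, -0.0], [1.0, -0.002, 0.0], [0.0, -0.0, -1.0]]
ft_force: [0.6, 0.7, 0.3]
finger_gap: 0.02
grasp_force: 0.0
```

Emit:
servo_tool(
  moves=[
    {"x": -0.22, "y": 0.06, "z": 0, "spin": 0},
    {"x": -0.22, "y": 0.06, "z": 0, "spin": 0},
    {"x": -0.22, "y": 0.06, "z": 0, "spin": 0},
    {"x": -0.22, "y": 0.06, "z": 0, "spin": 0},
    {"x": -0.22, "y": 0.06, "z": 0, "spin": 0},
    {"x": -0.22, "y": 0.06, "z": 0, "spin": 0},
    {"x": -0.22, "y": 0.06, "z": 0, "spin": 0},
    {"x": -0.22, "y": 0.06, "z": 0, "spin": 0},
    {"x": -0.22, "y": 0.06, "z": 0, "spin": 0},
    {"x": -0.22, "y": 0.06, "z": 0, "spin": 0},
    {"x": -0.22, "y": 0.06, "z": 0, "spin": 0},
    {"x": -0.22, "y": 0.06, "z": 0, "spin": 0},
  ],
)

```text
time: 3.1
tool_pos: [0.54, -0.1459, 0.2313]
eef_rot: [[0.002, 1.0, 0.0], [1.0, -0.002, 0.0], [0.0, 0.0, -1.0]]
ft_force: [0.1, -1.0, -0.9]
finger_gap: 0.0199
grasp_force: 0.0
```

Emit:
servo_tool(
  moves=[
    {"x": -0.06, "y": 0, "z": 0.2, "spin": 0},
    {"x": 0, "y": 0, "z": 0.2, "spin": 0},
    {"x": 0, "y": 0, "z": 0.2, "spin": 0},
    {"x": 0, "y": 0, "z": 0.2, "spin": 0},
    {"x": 0, "y": 0, "z": 0.2, "spin": 0},
    {"x": 0, "y": 0, "z": 0.2, "spin": 0},
    {"x": 0, "y": 0, "z": 0.1, "spin": 0},
    {"x": 0, "y": 0, "z": 0.1, "spin": 0},
    {"x": 0, "y": 0, "z": 0.05, "spin": 0},
    {"x": 0, "y": 0, "z": 0.04, "spin": 0},
    {"x": 0, "y": 0, "z": 0, "spin": 0},
  ],
)

```text
time: 4.02
tool_pos: [0.5394, -0.1534, 0.0071]
eef_rot: [[0.003, 1.0, -0.001], [1.0, -0.003, -0.0], [-0.0, -0.001, -1.0]]
ft_force: [0.9, -0.6, -0.5]
finger_gap: 0.02
grasp_force: 0.0
```

Emit:
servo_tool(
  moves=[
    {"x": -0.05, "y": 0, "z": 0, "spin": 0},
    {"x": -0.05, "y": 0, "z": 0, "spin": 0},
    {"x": -0.05, "y": 0, "z": 0, "spin": 0},
    {"x": -0.05, "y": 0, "z": 0, "spin": 0},
    {"x": -0.05, "y": 0, "z": 0, "spin": 0},
    {"x": -0.05, "y": 0, "z": 0, "spin": 0},
    {"x": -0.05, "y": 0, "z": 0, "spin": 0},
    {"x": -0.05, "y": 0, "z": 0, "spin": 0},
    {"x": -0.05, "y": 0, "z": 0, "spin": 0},
    {"x": -0.05, "y": 0, "z": 0, "spin": 0},
    {"x": -0.05, "y": 0, "z": 0, "spin": 0},
    {"x": -0.05, "y": 0, "z": 0, "spin": 0},
  ],
)

```text
time: 5.02
tool_pos: [0.5397, -0.2442, 0.0078]
eef_rot: [[0.002, 1.0, -0.0], [1.0, -0.002, -0.0], [-0.0, -0.0, -1.0]]
ft_force: [0.3, 1.0, 0.6]
finger_gap: 0.0199
grasp_force: 0.1
```

```bash
cat > look.py <<'E'
import sys
from station import state,eyes
from h import *
s=state();print(s['time'],s['tool_pos'].round(4) if hasattr(s['tool_pos'],'round') else s['tool_pos'])
for n in('top','scene'):
    d=eyes.snapshot(n);np.savez(n+'1.npz',**d);print(n)
    a=d['color'][190:380,220:550] if n=='top' else d['color'][200:390,220:550]
    cv2.imwrite(f'pics/{n}_{sys.argv[1]}.png',cv2.resize(a,(792,456),interpolation=3))
    blobs(cloud(d),.009,.03,(.3,.6,-.55,.12))
E
python3 look.py a
```

```text
5.0167 [ 0.5397 -0.2442  0.0078]
top
px [303. 210.] n 78 c 581 -14 size 23 39 ang 41 z [0.0109 0.0189 0.0287]
px [245. 267.] n 1163 c 406 51 size 101 62 ang 6 z [0.0219 0.0269 0.0293]
px [410. 259.] n 330 c 557 -272 size 62 35 ang 3 z [0.0158 0.0191 0.0221]
px [497. 283.] n 559 c 542 -484 size 251 129 ang 40 z [0.011  0.0182 0.0267]
px [331. 272.] n 846 c 463 -125 size 95 46 ang 23 z [0.0183 0.0214 0.024 ]
px [338. 321.] n 1346 c 365 -175 size 239 25 ang 87 z [0.0141 0.0174 0.02  ]
px [463. 347.] n 287 c 401 -431 size 172 5 ang 87 z [0.011  0.0191 0.0268]
scene
px [306. 224.] n 162 c 580 -9 size 35 56 ang 38 z [0.0103 0.0182 0.027 ]
px [232. 246.] n 973 c 407 49 size 104 63 ang 6 z [0.0138 0.0251 0.0271]
px [312. 265.] n 669 c 462 -128 size 94 46 ang 23 z [0.0141 0.0196 0.0213]
px [395. 270.] n 527 c 552 -264 size 73 61 ang 6 z [0.0121 0.0179 0.0231]
px [304. 299.] n 1216 c 366 -176 size 242 28 ang 87 z [0.0115 0.0157 0.0172]
px [488. 293.] n 745 c 590 -440 size 166 19 ang 87 z [0.0112 0.0193 0.0279]
px [453. 343.] n 1237 c 454 -484 size 130 261 ang 45 z [0.011  0.0189 0.0272]
```

View pics/top_a.png

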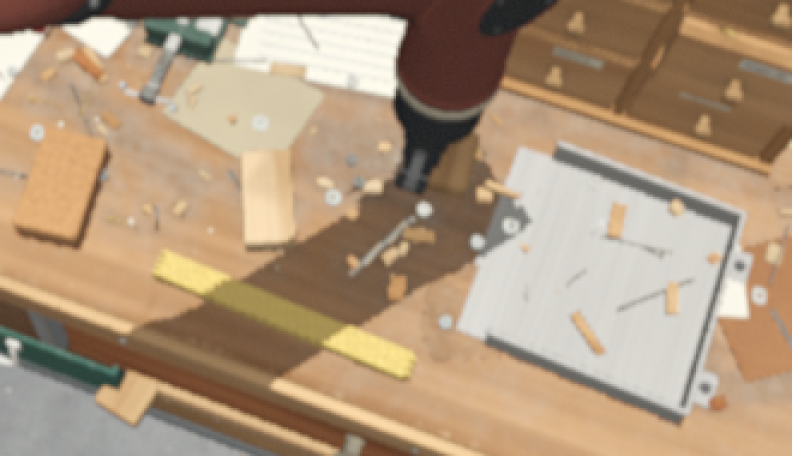

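The short offcut, at about (455,165) in the crop, now lies parallel to the finger line at (0.557, -0.272). The fingers are left of its centre, so I'll back off, recentre, match the tray's yaw and push it in.

Emit:
servo_tool(
  moves=[
    {"x": 0.08, "y": 0, "z": 0, "spin": 0},
    {"x": 0, "y": 0.1, "z": 0, "spin": 0.47},
    {"x": -0.04, "y": 0, "z": 0, "spin": 0},
    {"x": -0.04, "y": 0, "z": 0, "spin": 0},
    {"x": -0.05, "y": 0, "z": 0, "spin": 0},
    {"x": -0.05, "y": -0.003, "z": 0, "spin": 0},
    {"x": -0.05, "y": -0.003, "z": 0, "spin": 0},
    {"x": -0.05, "y": -0.003, "z": 0, "spin": 0},
    {"x": -0.05, "y": -0.003, "z": 0, "spin": 0},
    {"x": -0.05, "y": -0.003, "z": 0, "spin": 0},
    {"x": -0.05, "y": -0.003, "z": 0, "spin": 0},
    {"x": -0.05, "y": -0.003, "z": 0, "spin": 0},
  ],
)

```text
time: 6.12
tool_pos: [0.5477, -0.3041, 0.0078]
eef_rot: [[0.052, 0.999, -0.0], [0.999, -0.052, 0.0], [0.0, -0.0, -1.0]]
ft_force: [0.8, -0.2, 0.6]
finger_gap: 0.0202
grasp_force: 0.1
```

Emit:
servo_tool(
  moves=[
    {"x": -0.05, "y": -0.003, "z": 0, "spin": 0},
    {"x": -0.05, "y": -0.003, "z": 0, "spin": 0},
    {"x": -0.05, "y": -0.003, "z": 0, "spin": 0},
    {"x": -0.05, "y": -0.003, "z": 0, "spin": 0},
    {"x": -0.05, "y": -0.003, "z": 0, "spin": 0},
    {"x": -0.05, "y": -0.003, "z": 0, "spin": 0},
  ],
)

```text
time: 6.62
tool_pos: [0.5428, -0.3488, 0.0079]
eef_rot: [[0.052, 0.999, 0.0], [0.999, -0.052, -0.0], [-0.0, 0.0, -1.0]]
ft_force: [0.3, -0.4, 0.4]
finger_gap: 0.0197
grasp_force: 0.1
```

```bash
python3 look.py b | grep -v "n 13\|n 12"
```

```text
6.6167 [ 0.5428 -0.3488  0.0079]
top
px [303. 211.] n 77 c 580 -15 size 19 40 ang 37 z [0.0107 0.0176 0.0285]
px [245. 267.] n 1172 c 406 51 size 102 61 ang 7 z [0.0221 0.0269 0.0291]
px [331. 272.] n 850 c 461 -127 size 94 45 ang 23 z [0.0182 0.0214 0.0241]
px [505. 289.] n 468 c 528 -502 size 224 106 ang 31 z [0.0108 0.0182 0.0276]
px [455. 279.] n 343 c 548 -380 size 33 72 ang 82 z [0.018  0.0222 0.0247]
px [463. 347.] n 296 c 402 -432 size 172 4 ang 86 z [0.011  0.0185 0.0271]
scene
px [306. 224.] n 149 c 575 -7 size 31 53 ang 22 z [0.0106 0.0187 0.0273]
px [232. 246.] n 970 c 406 49 size 103 64 ang 7 z [0.0137 0.025  0.027 ]
px [312. 265.] n 669 c 462 -128 size 94 47 ang 24 z [0.0144 0.0197 0.0213]
px [488. 293.] n 737 c 589 -439 size 166 21 ang 87 z [0.0108 0.019  0.0272]
px [440. 292.] n 618 c 544 -370 size 58 64 ang 87 z [0.0127 0.0205 0.0232]
```

View pics/top_b.png

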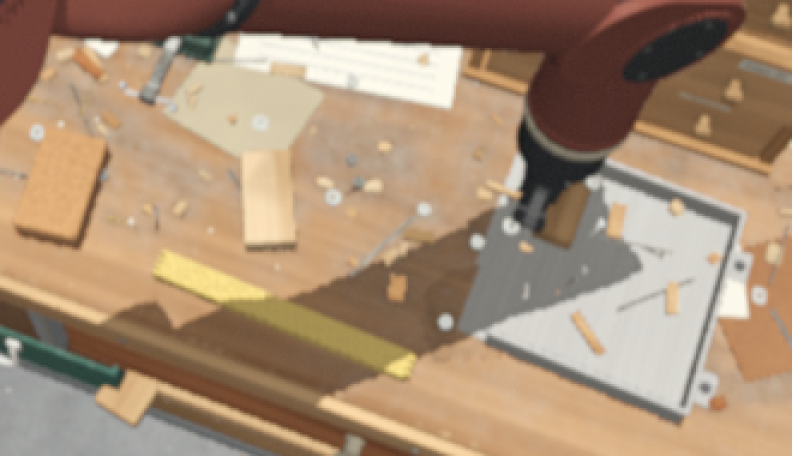

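The short offcut, at about (567,215) in the crop, is being pushed squarely and is crossing the front floor edge. I'll push it 75 mm deeper, then back off and lift.

Emit:
servo_tool(
  moves=[
    {"x": -0.05, "y": 0, "z": 0, "spin": 0},
    {"x": -0.05, "y": 0, "z": 0, "spin": 0},
    {"x": -0.05, "y": 0, "z": 0, "spin": 0},
    {"x": -0.05, "y": 0, "z": 0, "spin": 0},
    {"x": -0.05, "y": 0, "z": 0, "spin": 0},
    {"x": -0.05, "y": 0, "z": 0, "spin": 0},
    {"x": -0.05, "y": 0, "z": 0, "spin": 0},
    {"x": -0.05, "y": 0, "z": 0, "spin": 0},
    {"x": -0.05, "y": 0, "z": 0, "spin": 0},
    {"x": -0.04, "y": 0, "z": 0, "spin": 0},
    {"x": -0.02, "y": 0, "z": 0, "spin": 0},
    {"x": 0.1, "y": 0, "z": 0, "spin": 0},
  ],
)

```text
time: 7.72
tool_pos: [0.5379, -0.4136, 0.0083]
eef_rot: [[0.056, 0.998, -0.0], [0.998, -0.056, -0.003], [-0.003, -0.0, -1.0]]
ft_force: [-0.3, 0.4, 0.7]
finger_gap: 0.0201
grasp_force: 0.0
```

Emit:
servo_tool(
  moves=[
    {"x": 0.1, "y": 0, "z": -0.1, "spin": -0.5},
    {"x": 0, "y": 0, "z": -0.2, "spin": 0},
    {"x": 0, "y": 0, "z": -0.2, "spin": 0},
    {"x": 0, "y": 0, "z": -0.15, "spin": 0},
  ],
  fingers=45,
)

```text
time: 8.05
tool_pos: [0.5408, -0.3946, 0.1076]
eef_rot: [[-0.001, 1.0, 0.001], [1.0, 0.001, -0.001], [-0.001, 0.001, -1.0]]
ft_force: [1.2, 0.1, 1.0]
finger_gap: 0.0451
grasp_force: 0.0
```

Emit:
servo_tool(
  moves=[
    {"x": 0.2, "y": -0.065, "z": 0, "spin": 0},
    {"x": 0.21, "y": -0.065, "z": 0, "spin": 0},
    {"x": 0.21, "y": -0.065, "z": 0, "spin": 0},
    {"x": 0.21, "y": -0.065, "z": 0, "spin": 0},
    {"x": 0.21, "y": -0.065, "z": 0, "spin": 0},
    {"x": 0.21, "y": -0.065, "z": 0, "spin": 0},
    {"x": 0.21, "y": -0.065, "z": 0, "spin": 0},
    {"x": 0.21, "y": -0.065, "z": 0, "spin": 0},
    {"x": 0.21, "y": -0.065, "z": 0, "spin": 0},
    {"x": 0.21, "y": -0.065, "z": 0, "spin": 0},
    {"x": 0, "y": 0, "z": 0, "spin": -0.96},
    {"x": 0, "y": 0, "z": 0, "spin": -0.96},
  ],
)

```text
time: 9.05
tool_pos: [0.4425, -0.0787, 0.1056]
eef_rot: [[-0.208, 0.978, 0.001], [0.978, 0.208, 0.002], [0.002, 0.001, -1.0]]
ft_force: [0.2, -0.8, -0.2]
finger_gap: 0.0447
grasp_force: 0.0
```

Emit:
servo_tool(
  moves=[
    {"x": 0, "y": 0, "z": 0, "spin": -0.96},
    {"x": 0, "y": 0, "z": 0, "spin": -0.96},
    {"x": 0, "y": 0, "z": 0, "spin": 0},
  ],
)

```text
time: 9.3
tool_pos: [0.4428, -0.081, 0.1055]
eef_rot: [[-0.396, 0.918, 0.0], [0.918, 0.396, 0.0], [0.0, 0.0, -1.0]]
ft_force: [0.3, 0.2, -0.7]
finger_gap: 0.045
grasp_force: 0.0
```

```bash
python3 look.py c
```

```text
9.3 [ 0.4428 -0.081   0.1055]
top
px [245. 267.] n 1147 c 406 51 size 102 62 ang 6 z [0.022  0.0268 0.0292]
px [497. 282.] n 558 c 543 -483 size 251 125 ang 40 z [0.0109 0.0182 0.0267]
px [331. 272.] n 848 c 462 -126 size 94 45 ang 23 z [0.0185 0.0216 0.0242]
px [489. 291.] n 496 c 539 -454 size 36 63 ang 87 z [0.0183 0.0222 0.0246]
px [338. 321.] n 1343 c 365 -176 size 239 26 ang 87 z [0.0139 0.0173 0.0201]
px [463. 347.] n 295 c 402 -431 size 172 8 ang 87 z [0.011  0.0191 0.0263]
scene
px [306. 223.] n 150 c 580 -8 size 28 51 ang 31 z [0.0109 0.0193 0.0272]
px [232. 246.] n 974 c 406 48 size 104 64 ang 6 z [0.0134 0.0251 0.0271]
px [312. 265.] n 668 c 462 -128 size 95 46 ang 23 z [0.0143 0.0196 0.0212]
px [304. 299.] n 1210 c 366 -177 size 241 28 ang 88 z [0.0119 0.0155 0.0173]
px [484. 300.] n 1289 c 553 -440 size 169 92 ang 88 z [0.0119 0.0203 0.0259]
px [453. 343.] n 1234 c 455 -483 size 133 262 ang 45 z [0.011  0.0191 0.027 ]
```

View pics/top_c.png

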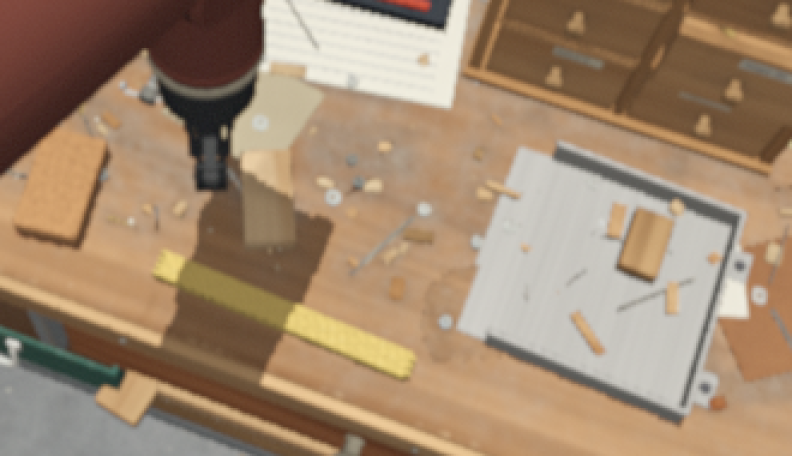

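The short offcut lies wholly in the tray, at about (646,243) in the crop. The long one at (268,198) has not moved, and the fingers stand parallel behind its long face. I'll descend and push.

Emit:
servo_tool(
  moves=[
    {"x": 0, "y": 0, "z": 0.2, "spin": 0},
    {"x": 0, "y": 0, "z": 0.2, "spin": 0},
    {"x": 0, "y": 0, "z": 0.15, "spin": 0},
    {"x": 0, "y": 0, "z": 0.06, "spin": 0},
    {"x": 0, "y": 0, "z": 0.04, "spin": 0},
    {"x": 0, "y": 0, "z": 0, "spin": 0},
  ],
)

```text
time: 9.9
tool_pos: [0.4424, -0.0813, 0.0075]
eef_rot: [[-0.39, 0.921, -0.001], [0.921, 0.39, -0.001], [-0.0, -0.001, -1.0]]
ft_force: [0.3, -0.3, 0.3]
finger_gap: 0.0453
grasp_force: 0.0
```

Emit:
servo_tool(
  moves=[
    {"x": -0.05, "y": 0, "z": 0, "spin": 0},
    {"x": -0.05, "y": 0, "z": 0, "spin": 0},
    {"x": -0.05, "y": 0, "z": 0, "spin": 0.2},
    {"x": -0.05, "y": 0, "z": 0, "spin": 0.2},
    {"x": -0.05, "y": 0, "z": 0, "spin": 0.2},
    {"x": -0.05, "y": 0, "z": 0, "spin": 0.2},
    {"x": -0.05, "y": 0, "z": 0, "spin": 0.2},
    {"x": -0.05, "y": 0, "z": 0, "spin": 0.2},
    {"x": -0.05, "y": 0, "z": 0, "spin": 0.2},
    {"x": -0.05, "y": 0, "z": 0, "spin": 0.2},
    {"x": -0.05, "y": 0, "z": 0, "spin": 0.2},
    {"x": -0.05, "y": 0, "z": 0, "spin": 0.2},
  ],
)

```text
time: 10.9
tool_pos: [0.4715, -0.1669, 0.0078]
eef_rot: [[-0.19, 0.982, -0.0], [0.982, 0.19, -0.0], [-0.0, -0.0, -1.0]]
ft_force: [0.5, -0.2, 0.8]
finger_gap: 0.0448
grasp_force: 0.3
```

Emit:
servo_tool(
  moves=[
    {"x": -0.05, "y": 0, "z": 0, "spin": 0.2},
    {"x": -0.05, "y": 0, "z": 0, "spin": 0.2},
    {"x": -0.05, "y": 0, "z": 0, "spin": 0.2},
    {"x": -0.05, "y": 0, "z": 0, "spin": 0.2},
    {"x": -0.05, "y": 0, "z": 0, "spin": 0.2},
    {"x": -0.05, "y": 0, "z": 0, "spin": 0.2},
    {"x": -0.05, "y": 0, "z": 0, "spin": 0.2},
    {"x": -0.05, "y": 0, "z": 0, "spin": 0.2},
    {"x": -0.05, "y": 0, "z": 0, "spin": 0.2},
    {"x": -0.05, "y": 0, "z": 0, "spin": 0.2},
  ],
)

```text
time: 11.73
tool_pos: [0.4788, -0.2414, 0.0078]
eef_rot: [[0.018, 1.0, 0.0], [1.0, -0.018, -0.0], [-0.0, 0.0, -1.0]]
ft_force: [-0.5, 0.7, 0.0]
finger_gap: 0.0447
grasp_force: 0.2
```

```bash
python3 look.py d
```

```text
11.7333 [ 0.4788 -0.2414  0.0078]
top
px [245. 267.] n 1183 c 406 51 size 103 65 ang 9 z [0.022  0.0268 0.0291]
px [498. 283.] n 560 c 544 -483 size 253 126 ang 40 z [0.0105 0.0183 0.0267]
px [399. 291.] n 761 c 477 -275 size 44 91 ang 89 z [0.0183 0.0213 0.0241]
px [489. 291.] n 497 c 542 -456 size 40 68 ang 85 z [0.0183 0.022  0.0249]
px [338. 321.] n 1340 c 365 -176 size 239 26 ang 87 z [0.0138 0.0173 0.02  ]
px [463. 347.] n 298 c 403 -431 size 171 6 ang 87 z [0.011  0.0189 0.0269]
scene
px [306. 224.] n 158 c 580 -9 size 30 55 ang 34 z [0.0102 0.0182 0.0279]
px [232. 246.] n 968 c 405 48 size 104 62 ang 7 z [0.0142 0.0251 0.0272]
px [304. 298.] n 1206 c 366 -178 size 241 28 ang 87 z [0.0118 0.0155 0.0174]
px [375. 288.] n 994 c 477 -267 size 70 92 ang 89 z [0.0133 0.0197 0.0221]
px [484. 300.] n 1286 c 554 -437 size 166 91 ang 87 z [0.0116 0.0204 0.0258]
px [452. 343.] n 1237 c 453 -484 size 131 261 ang 45 z [0.0112 0.0191 0.0272]
```

View pics/top_d.png

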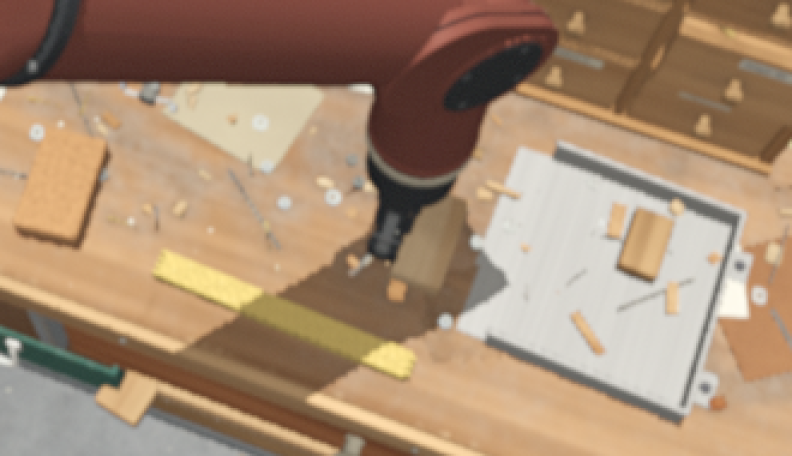

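The long offcut, at about (428,245) in the crop, is square to the fingers and lined up with the mouth. I'll push it 128 mm with a slight drift toward -x.

Emit:
servo_tool(
  moves=[
    {"x": -0.05, "y": -0.005, "z": 0, "spin": 0.1},
    {"x": -0.05, "y": -0.005, "z": 0, "spin": 0.1},
    {"x": -0.05, "y": -0.005, "z": 0, "spin": 0.1},
    {"x": -0.05, "y": -0.005, "z": 0, "spin": 0},
    {"x": -0.05, "y": -0.005, "z": 0, "spin": 0},
    {"x": -0.05, "y": -0.005, "z": 0, "spin": 0},
    {"x": -0.05, "y": -0.005, "z": 0, "spin": 0},
    {"x": -0.05, "y": -0.005, "z": 0, "spin": 0},
    {"x": -0.05, "y": -0.005, "z": 0, "spin": 0},
    {"x": -0.05, "y": -0.005, "z": 0, "spin": 0},
  ],
)

```text
time: 12.67
tool_pos: [0.4681, -0.3159, 0.0079]
eef_rot: [[0.047, 0.999, 0.0], [0.999, -0.047, 0.0], [0.0, 0.0, -1.0]]
ft_force: [-0.5, 1.0, 0.8]
finger_gap: 0.0449
grasp_force: 0.5
```

Emit:
servo_tool(
  moves=[
    {"x": -0.05, "y": -0.005, "z": 0, "spin": 0},
    {"x": -0.05, "y": -0.005, "z": 0, "spin": 0},
    {"x": -0.05, "y": -0.005, "z": 0, "spin": 0},
    {"x": -0.05, "y": 0, "z": 0, "spin": 0},
    {"x": -0.05, "y": 0, "z": 0, "spin": 0},
    {"x": -0.05, "y": 0, "z": 0, "spin": 0},
    {"x": -0.04, "y": 0, "z": 0, "spin": 0},
    {"x": -0.02, "y": 0, "z": 0, "spin": 0},
    {"x": 0, "y": 0, "z": 0, "spin": 0},
    {"x": 0.1, "y": 0, "z": 0, "spin": 0},
    {"x": 0.2, "y": 0, "z": 0, "spin": 0},
    {"x": 0, "y": 0, "z": 0, "spin": 0},
  ],
)

```text
time: 13.67
tool_pos: [0.4664, -0.3187, 0.0069]
eef_rot: [[0.043, 0.999, -0.001], [0.999, -0.043, 0.004], [0.004, -0.001, -1.0]]
ft_force: [1.3, 0.7, -0.4]
finger_gap: 0.0449
grasp_force: 0.0
```

Emit:
servo_tool(
  moves=[
    {"x": 0.05, "y": 0, "z": -0.2, "spin": 0},
    {"x": 0.2, "y": 0, "z": -0.2, "spin": 0},
    {"x": 0.2, "y": 0, "z": -0.2, "spin": 0},
    {"x": 0.2, "y": 0, "z": -0.2, "spin": 0},
    {"x": 0, "y": 0, "z": 0, "spin": 0},
  ],
)

```text
time: 14.08
tool_pos: [0.4743, -0.2219, 0.1303]
eef_rot: [[0.038, 0.999, 0.006], [0.999, -0.038, 0.003], [0.003, 0.006, -1.0]]
ft_force: [2.1, -1.2, -0.2]
finger_gap: 0.0448
grasp_force: 0.0
```

```bash
python3 look.py e; python3 - <<'E'
from h import *
P=cloud(load('top1.npz'));print('floor-level offcuts only:');blobs(P,.014,.03,(.41,.585,-.512,-.3))
E
```

```text
14.0833 [ 0.4743 -0.2219  0.1303]
top
px [245. 267.] n 1164 c 406 49 size 101 66 ang 7 z [0.0218 0.0268 0.0291]
px [493. 287.] n 1065 c 543 -483 size 251 125 ang 40 z [0.012  0.021  0.0257]
px [456. 317.] n 999 c 459 -407 size 55 106 ang 85 z [0.0206 0.0244 0.027 ]
px [338. 321.] n 1351 c 365 -176 size 239 26 ang 87 z [0.0141 0.0173 0.0202]
px [463. 347.] n 281 c 402 -431 size 172 4 ang 87 z [0.0113 0.0188 0.0269]
scene
px [306. 223.] n 154 c 580 -8 size 29 53 ang 32 z [0.0105 0.0187 0.0276]
px [232. 246.] n 974 c 414 50 size 120 64 ang 7 z [0.0135 0.025  0.0272]
px [304. 299.] n 1215 c 366 -177 size 241 27 ang 88 z [0.0117 0.0156 0.0172]
px [485. 300.] n 1284 c 554 -439 size 169 92 ang 86 z [0.0118 0.0203 0.0261]
px [435. 318.] n 942 c 462 -405 size 47 92 ang 87 z [0.0195 0.0228 0.0244]
px [453. 343.] n 1240 c 455 -484 size 131 260 ang 46 z [0.011 0.019 0.027]
floor-level offcuts only:
px [489. 291.] n 473 c 540 -454 size 35 63 ang 87 z [0.0192 0.0223 0.025 ]
px [456. 316.] n 953 c 460 -404 size 45 92 ang 87 z [0.0216 0.0245 0.027 ]
```

View pics/top_e.png

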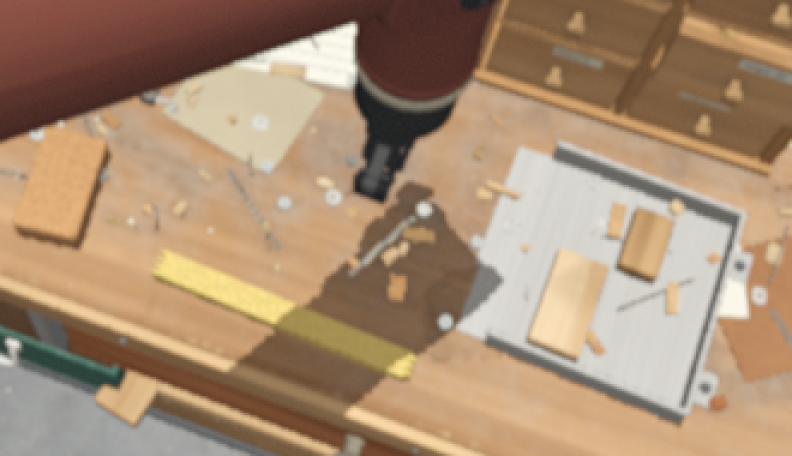

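Both offcuts lie flat inside the tray: the long one at (568,302) in the crop, about 30 mm behind the front edge, and the short one at (646,243). The bystanders have not moved and the arm is clear.

```bash
python3 -c "
from station import sign_off
print(sign_off())"
```

```text
the job is handed in; nothing more can be done
None
```

I pushed both offcuts into the tray, where they lie flat on its floor, the long one about 30 mm behind the front edge and the short one deeper. No bystander had visibly moved, and I handed the job in at about 14 s; no verdict came back.

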